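# Hold the hidden bolt head of the brayer rack

### The arm

A 6-joint arm with a two-finger parallel gripper is mounted at the origin on the work surface. World frame = base frame: x ahead of the robot, y to its left, z up, the work surface at z = 0. Lengths are in mm, angles in rad, forces in N, time in s.
With the tool pointing down it reaches from about 325 to 775 mm from the base axis. Payload 9.3 kg.
Tool frame: the origin (TCP) lies midway between the tips of the shut fingers; the grasp point (between the pads) lies 19 mm behind it; z points along the fingers, y is the direction in which the jaws open and shut (so a half turn about z gives the same grasp; the last joint's range is limited). The gripper opens to 85 mm and grips with 20 to 120 N. Pads are 22 mm wide; open, the fingers measure 114 mm over their backs; the gripper's body (76 mm by 85 mm) begins 54 mm behind the grasp point. The pads swing forward as they close: fully open they stand 13 mm farther back than shut.
Start: joints at [-1.33, 0.259, 0.021, 1.334, 0, 1.418], TCP at [211.028, -507.901, 201.379] pointing down, gripper open.
Joint ranges: [-3.04, 3.04], [-0.91, 1.82], [-1.04, 1.36], [-1.92, 1.95], [-1.52, 1.45], [-3.14, 3.14]. Speed limits (rad/s): [2.22, 2.22, 2.79, 3.14, 3.14, 3.14].

### API

Orientations are given as a unit quaternion [w, x, y, z].
In Python, from plant import arm gives the robot as it stands.
- The arm moves only by the tool arm_command, never from a script. Its argument "motion" is a list that holds one entry, the list of rows, each a list of 5 numbers: the shift along the tool's x, y, z in cm, then the turn about the tool's z in degrees, then the finger opening in cm, from 0 to 8.54. A call has 1 to 5 rows; each row is the pose to reach, as a shift and turn from the pose commanded when the call began, along the tool's axes at that moment; what a row does not reach only later rows make up. A row lasts 1/12 s, in which the tool goes at most 41.7 mm and 7.16 degrees, less where a joint would pass 70% of its speed; a pose out of reach is approached as far as the arm can. A call with a gripper value outside its range is refused whole. The fingers move at their own pace and stop on an object; the grip force is fixed at half the most. Time passes only in rows, so rows that repeat a pose let the fingers close. It gives the time, the measured TCP pose, the force and the opening at its end, in the units of the state.
- arm.get_state(): the state, without advancing time (a new reading comes with each control period).
- arm.grab_frame(name): name is "side" or "top"; returns the picture (480x640x3 uint8, red, green, blue); there is no depth.
- arm.calibration(name): a dict with "K" (3x3 intrinsics, pixels), "dist_coeffs" ([k1, k2, p1, p2, k3] as OpenCV has them; the pictures are not rectified), "extrinsics" (4x4, takes a point from world to camera coordinates). Camera axes: x right, y up, looking along -z (the intrinsics and any distortion apply to the point x, -y, -z); pixel columns grow to the right and rows downward; lengths in mm; the calibration is good to about 2 mm. A picture is of the moment at which its call begins. calibration takes no time and is no camera call.
- arm.finish_job(): hands the job in, once; it reports no verdict.
Trained networks look in the newest picture that a camera, given by its name, has taken for a name from the list of things; names that differ only in an ending like _2 or _b are one class to them, and where a whole thing is asked for, a point or a joint stands for the part that bears it (a point fixed in the world has none). Each returns a list of dicts, best first, with "score" (0 to 1); they miss things now and then, are a little off and sometimes report something else, mostly with a low value. They report only what shows in the picture. A call takes as long as a camera call. They do not tell look-alikes from the thing itself.
- arm.recognise(query, camera): "position" ([column, row] as shares, 0 to 1, of the picture: columns of its width, rows of its height, amid what is visible of it).
- arm.outline_of(query, camera): "mask" (480x640 bool, what is visible of it) and "position" ([column, row] as shares, 0 to 1, of the picture: columns of its width, rows of its height, amid what is visible of it).
- arm.spot_point(query, camera): "position" ([column, row] as shares, 0 to 1, of the picture: columns of its width, rows of its height: a listed point, or the origin of a listed thing).
The state is a dict: "time": time; "joints": joint angles; "dq": joint speeds; "effort": joint torques, N m; "eef_pos": TCP position; "orientation": TCP orientation; "contact_force": force on the tool from outside, world axes, zero at the start; "wrist_torque": the same for the moment, N m; "gripper_width": finger opening in mm.
Only numpy, scipy, OpenCV 4.12 (cv2) and the standard library are available. Lean on these libraries where they do the work, as an engineer would, in place of code of your own. Each camera call takes 0.05 s, during which the arm holds its last target. There are 200 camera calls.

### The job

The nut under the cradle, on the far side of the brayer rack, is loose and I am about to tighten it. Pull the cradle up off its spring catches and stand it gently upright on the bench, clear of the rack; leave the other things alone. Then reach down between the rails, grip that bolt's hidden head firmly across opposite flats without turning it, and finish while holding it.

Things in the scene. Friction and masses are not known exactly. Their poses are not given: they have to be found in the camera images.
- rack: Fixed rack, origin at its centre at bench level, z up, +x its far side. Two steel rails (flat bars on edge, 340 long in y, 8 thick, 50 high, tops 110 above the bench) stand centred at x = -32 and +32. Two U brackets (60 long in y, centred at y = -90 and +90) carry them; their legs, 6 thick, stand inside the rails with a clear gap of 44 (x = -22 to 22) between them.
- gap (a point): Middle of the open mouth between the rails, level with the rail tops, 110 above the bench, on the rack's centre line. The gap is 56 wide between bare rails, 44 between bracket legs (tops at 106), open along y and above once the cradle is off; its bottom is the bracket foot, 6 thick. At each bracket spring-leaf humps stand 4 proud of the rails' outer faces, 15 below their tops.
- bolt (a joint): Turn of the loose bolt about the rack's x (right-handed, rad). At 0 two flats of its hex head stand upright, facing the rack's -y and +y, one corner straight up; at value a they are turned by a: fingers pointing down and leaned by the same a about the rack's x lie flat on them. Starts within 0.22 of 0. Friction about 0.04 N m: fingers closing askew turn it.
- bolt_head (a point): Centre of the loose bolt's hex head (24 across flats, 28 across corners, 10 thick along the rack's x), in the gap at the far leg of the bracket under the cradle (either bracket), at rack x = +14, 85 above the bench, 25 below rail tops. Beyond it a lock washer (22 wide, 3 thick), then the leg: head 3 to 13 from the leg. The near leg is 36 from this point.
- bolt_corner (a point): Corner of the same hex head, half-way through its thickness, 13.9 from the bolt's axis: the corner that points straight up when joint bolt is 0. The bolt can only turn, not shift. Its nut, on the far face of the far rail, stands about 6 off its washer.
- bolt_tight: The like bolt of the other bracket, tight and fixed, its nut against its washer; origin on the bolt's axis at the inner face of the far leg (rack x = +22), 85 above the bench.
- cradle_grip (a point): Midway between the two upright fork plates of the cradle (loose, bare sheet metal, about 0.3 kg), 58 above its lowest edges. Plates: 50 over their outer faces (y = -25 to 25), each 3 thick, 50 long in x, reaching from 31 (deck top) to 81 above the lowest edges; a notch 16 wide is cut in the top 18. Seated, this point is 140 above the bench, axes as the rack's; stood on the bench, 58.
- cradle: The same cradle; origin at the centre of its lowest edges. Deck 88 (x) by 76 (y), top at 31; skirts hang from it outside both rails, ending in rolled hems on which it also stands. Seated, the deck lies on the rail tops and covers the gap, the hems caught under the spring leaves: some 5 to 10 N over the weight pulls it straight up past them in 20 of lift; after 31 it is clear.
- slab: Fixed sheet of glass on the bench to the robot's left, 300 (x) by 260 (y), 6 thick; origin at the centre of its underside. The bench to the robot's right, nearer than the bottle, is bare.
- brayer_center (a point): Bystander: hand roller lying on the glass, roller 40 diameter, 100 long, wire frame, handle reaching 190 along its -x; this point is the middle of the roller.
- tin_center (a point): Bystander: round steel ink tin, 76 diameter, 60 high, on the glass; this point is its centre.
- flask_center (a point): Bystander: black bottle, 66 diameter, 170 high, on the bench to the robot's right, far side; this point is 85 above its foot.
Things that resemble listed ones, but are neither listed nor needed, are in the scene too. Leave any black or orange look-alike of the cradle alone.

How it is judged (in metres and radians):
On the way, in this order (a step that is already met when the one before it is completed fails the run):
1. the cradle has been pulled up off the rails, clear of the rack (height (world z) of cradle_grip above 0.172 m and contact force between cradle and rack below 0.05 N), for 0.1 s.
2. the cradle stands upright on the bench, let go and at rest, clear of the rack (height (world z) of cradle_grip between 0.054 and 0.068 m and angle between cradle_grip's own z axis and vertical below 0.1 rad and contact force between cradle and rack below 0.05 N and contact force between cradle and the fingers below 0.05 N and linear speed of cradle below 0.02 m/s), for 0.2 s.
At the end, for the whole second after the job is handed in: The fingers grip two opposite flats of the loose bolt's head (over 6 N on each, grasp point within 24 mm of its centre); the bolt is still and turned under 10 degrees (2.6 mm at its corner) since the start; the cradle stands at rest upright (0.1 rad) on the bench, clear of the rack (((contact force between the fingers and bolt_c0 above 6 N and contact force between the fingers and bolt_c1 above 6 N) or (contact force between the fingers and bolt_c2 above 6 N and contact force between the fingers and bolt_c4 above 6 N) or (contact force between the fingers and bolt_c3 above 6 N and contact force between the fingers and bolt_c5 above 6 N)) and distance between the grasp point and bolt_head below 0.024 m and distance of bolt_corner from where it was at the start of the episode below 0.0026 m and velocity of joint bolt between -0.1 and 0.1 rad/s and height (world z) of cradle_grip between 0.054 and 0.068 m and angle between cradle_grip's own z axis and vertical below 0.1 rad and contact force between cradle and rack below 0.05 N and linear speed of cradle below 0.02 m/s); the arm keeps its last pose, push and grip.
It fails at once if a bystander (brayer, tin or bottle) was moved more than 30 mm (distance of any of brayer_center, tin_center, flask_center from where it was at the start of the episode above 0.03 m).
It fails at once if the cradle was dropped or banged onto the bench (height (world z) of cradle_grip below 0.08 m and linear speed of cradle above 0.5 m/s).
It also fails if it takes over 50 s, if anything falls off the work surface, if the arm or the gripper's body presses on something with over 40 N, if the wrist force passes 120 N, or if a joint passes its speed limit or range.

## Working session

There is one attempt and no reset: what is moved stays moved. The work goes in short steps, Python scripts to look and compute and a tool call to move; the robot and the scene stay as the last step left them, time stands still between calls to the robot, and variables do not carry over. Pictures are saved under pics/ and viewed, about 8 in all and at most 12, crops included, and the job is handed in when it is done.

Besides the shell and the picture viewer there is one more tool, called after "Request:" as a command line: name --argument value ..., lists and objects as JSON in quotes. arm_command: Moves the arm, as the interface text tells. Its arguments: {"type":"object","properties":{"motion":{"type":"array","items":{"type":"array","items":{"type":"array","items":{"type":"number"}}}}},"required":["motion"]}

```bash
ls; mkdir -p pics
python3 - <<'E'
from plant import arm
import cv2,numpy as np
s=arm.get_state(); print(s)
for c in("side","top"):
    im=arm.grab_frame(c); cv2.imwrite(f"pics/{c}0.png",im[...,::-1])
    k=arm.calibration(c); print(c,k)
    for q in("rack","gap","cradle_grip","cradle","bolt_head","bolt_corner","bolt_tight","flask_center","tin_center","brayer_center"):
        print(q,[(np.round(np.array(d["position"])*[640,480],1).tolist(),round(d["score"],2)) for d in arm.spot_point(q,c)][:4])
E
```

```text
pics
{'time': 0.0, 'joints': array([-1.32959754e+00,  2.59203484e-01,  2.07457066e-02,  1.33366839e+00,
        2.41870066e-05,  1.41819506e+00]), 'dq': array([-0.0009115 , -0.00137792, -0.00021318,  0.00041565,  0.00149862,
        0.00107166]), 'effort': array([ 3.90873656e-04, -5.55640268e+01,  3.44531286e+01,  1.38821211e-02,
       -2.06378581e-04, -4.52624093e-06]), 'eef_pos': array([ 210.9620931 , -507.59393556,  200.75372598]), 'orientation': array([-6.64801682e-04,  9.80677522e-01,  1.95630149e-01, -1.73637916e-05]), 'contact_force': array([-0.37287558, -0.42755661, -0.19524388]), 'wrist_torque': array([-0.02567473, -0.01187936,  0.0120192 ]), 'gripper_width': 86.01325463431658}
side {'K': array([[571.45883763,   0.        , 317.53631417],
       [  0.        , 571.45883763, 236.16604385],
       [  0.        ,   0.        ,   1.        ]]), 'dist_coeffs': array([-0.1788802,  0.       ,  0.       ,  0.       ,  0.       ]), 'extrinsics': array([[-9.81893025e-01, -1.89171342e-01,  1.00145032e-02,
         6.36895124e+02],
       [ 1.33133346e-01, -6.51488836e-01,  7.46885405e
[... 1051 characters left out ...]
53601e-01,
        -6.13839686e+02],
       [-2.01656033e-01,  6.96762018e-03,  9.79431619e-01,
        -1.71447263e+03],
       [ 0.00000000e+00,  0.00000000e+00,  0.00000000e+00,
         1.00000000e+00]])}
rack [([350.4, 250.6], 0.73)]
gap [([347.9, 241.5], 0.95)]
cradle_grip [([352.1, 160.7], 0.95), ([336.0, 296.9], 0.81), ([314.1, 241.0], 0.73)]
cradle [([316.9, 242.4], 0.95), ([350.3, 170.5], 0.66), ([333.9, 300.1], 0.6)]
bolt_head [([316.9, 237.2], 0.41)]
bolt_corner [([315.9, 237.3], 0.47), ([210.8, 267.4], 0.45)]
bolt_tight [([375.8, 235.9], 0.44)]
flask_center [([489.0, 208.3], 0.94), ([344.6, 240.5], 0.74)]
tin_center [([180.4, 311.0], 0.65)]
brayer_center [([207.1, 268.9], 0.67)]
```

View pics/side0.png

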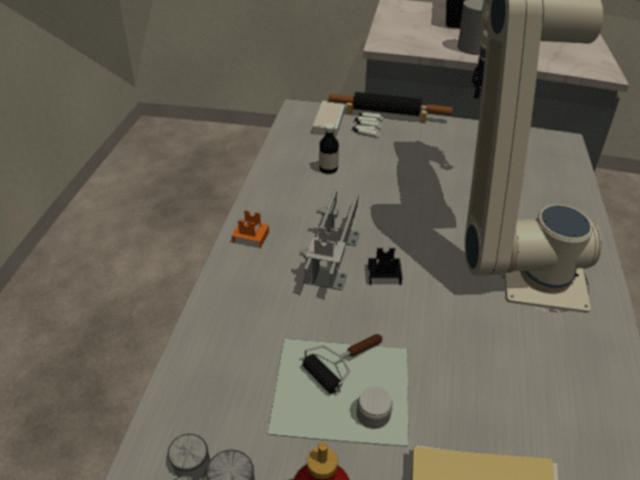

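View pics/top0.png

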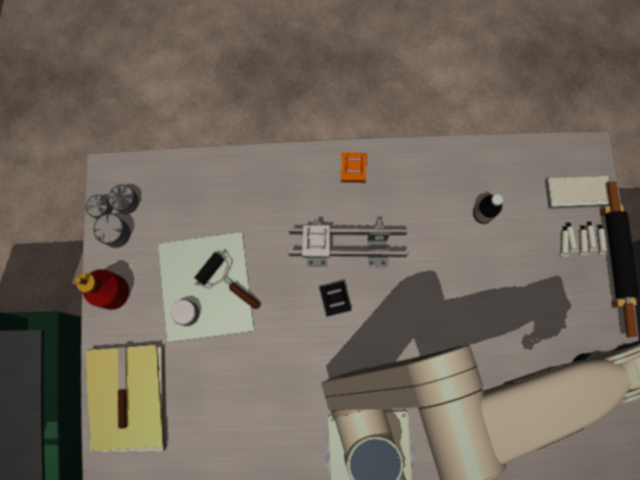

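```bash
cat > h.py <<'E'
from plant import arm
import cv2,numpy as np
from scipy.optimize import least_squares
from scipy.spatial.transform import Rotation as R
C={c:arm.calibration(c) for c in("side","top")}
def proj(c,P):
    k=C[c];E=np.array(k["extrinsics"]);F=np.diag([1,-1,-1.])
    return cv2.projectPoints(np.atleast_2d(np.float64(P)),cv2.Rodrigues(F@E[:3,:3])[0],F@E[:3,3],k["K"],k["dist_coeffs"])[0][:,0]
def tri(s,t):
    f=lambda p:np.r_[proj("side",p)[0]-s,proj("top",p)[0]-t]
    r=least_squares(f,[500,0,50.]);return r.x,np.abs(r.fun).max()
def plane(c,uv,z):
    return np.r_[least_squares(lambda p:proj(c,[p[0],p[1],z])[0]-uv,[500,0.]).x,z]
def yaw_down(q): # tool-y direction in world
    return R.from_quat(np.r_[q[1:],q[0]])
E
python3 - <<'E'
from h import *
print("grip",tri([325.5,241.3],[314.1,241.0]))
print("cradle",tri([323.1,256],[316.9,242.4]), plane("top",[314.1,241],140))
print("gap",tri([332,230.3],[347.9,241.5]),plane("top",[347.9,241.5],110))
print("tight",tri([333.6,215.5],[375.8,235.9]))
print("orange",plane("top",[352.1,160.7],58),"black",plane("top",[336,296.9],58))
print("flask",tri([327.8,153],[489,208.3]))
print("brayer",tri([323.2,371.5],[207.1,268.9]),"tin",tri([373.7,408.2],[180.4,311]))
im=arm.grab_frame("top")
cv2.imwrite("pics/crop_top.png",cv2.resize(im[205:275,280:420,::-1],None,fx=5.5,fy=5.5,interpolation=cv2.INTER_CUBIC))
E
```

```text
grip (array([601.00764693, 130.0740513 , 141.5221942 ]), np.float64(1.5378213322636896))
cradle (array([607.93399958, 123.07211947,  82.35912433]), np.float64(1.305739957964704)) [596.96080879 130.19669066 140.        ]
gap (array([601.30323493,  34.6827362 ,  97.65392705]), np.float64(0.7008988861939258)) [596.81964761  35.27575922 110.        ]
tight (array([613.36898559, -47.03645096,  82.58339674]), np.float64(0.44048379889389366))
orange [853.56273735   6.40542331  58.        ] black [447.25986781  76.13292289  58.        ]
flask (array([ 688.2105351 , -393.35472462,   58.95016718]), np.float64(0.5698960769531709))
brayer (array([549.35545525, 449.64001166,  40.20495919]), np.float64(0.045482370579804865)) tin (array([426.38276357, 528.44154519,  49.14231691]), np.float64(0.49752258519845327))
```

View pics/crop_top.png

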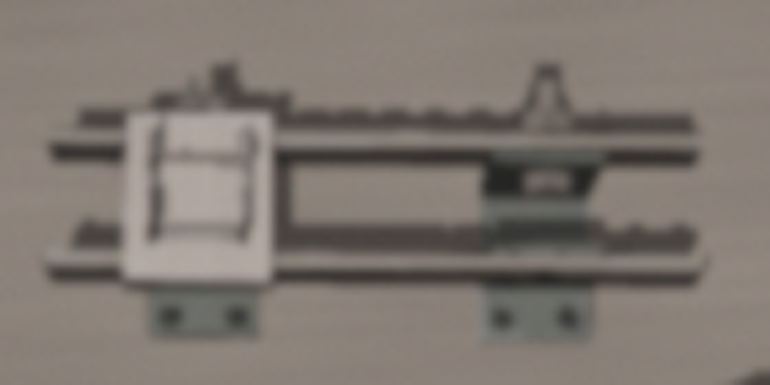

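Run:
```python
from h import *
g=np.mean([arm.grab_frame("top").astype(float).mean(2) for _ in range(2)],0)
lines=[]
for r0,cols in((229,range(334,402)),(252,range(334,402))):
    P=[]
    for c in cols:
        col=g[r0-4:r0+5,c]; i=int(col.argmax())
        if 1<=i<=7:
            a,b,d=col[i-1:i+2]; P.append(plane("top",[c,r0-4+i+.5*(a-d)/(a-2*b+d)],110)[:2])
    P=np.array(P)
    for _ in range(3):
        k=np.polyfit(P[:,1],P[:,0],1); e=P[:,0]-np.polyval(k,P[:,1]); P=P[abs(e)<2*e.std()+.1]
    lines.append(k); print(len(P),k,e.std(),"x at y=35:",np.polyval(k,35),"x at 130",np.polyval(k,130))
# corners of cradle deck (z=113?) from crop, fx 5.5
u=lambda p:np.array(p)/5.5+[280,205]-.4
for n,p,z in(("deck",(124,114),113),("deck",(272,112),113),("deck",(122,282),113),("deck",(274,282),113),("railend",(47,262),110),("railend",(705,262),110),("railend",(50,137),110),("railend",(697,130),110)):
    print(n,plane("top",u(p),z).round(1))
import numpy
s=arm.get_state(); print(s["joints"],s["eef_pos"],R.from_quat(np.roll(s["orientation"],-1)).as_matrix().round(3))
for c in ("side","top"):
  for q in("cradle","rack"):
    for d in arm.outline_of(q,c)[:3]:
        m=d["mask"]; y,x=np.nonzero(m); print(c,q,d["score"],m.sum(),x.mean(),y.mean(), cv2.minAreaRect(np.c_[x,y].astype(np.float32)))
```

```text
65 [5.53346717e-02 6.28484605e+02] 0.21109623166987698 x at y=35: 630.4213188210184 x at 130 635.6781126280357
63 [5.51156096e-02 5.64840995e+02] 0.24101938707219 x at y=35: 566.770041114922 x at 130 572.0060240237511
deck [649.4 162.4 113. ]
deck [646.7  86.1 113. ]
deck [561.6 167.1 113. ]
deck [557.7  89.5 113. ]
railend [574.4 205.2 110. ]
railend [ 557.5 -132.   110. ]
railend [639.9 201.2 110. ]
railend [ 626.9 -133.1  110. ]
[-1.32963112e+00  2.58569426e-01  2.14831597e-02  1.33364817e+00
  2.35973017e-06  1.41818541e+00] [ 211.01593044 -507.91886878  201.38870781] [[ 0.923  0.384  0.   ]
 [ 0.384 -0.923 -0.   ]
 [-0.     0.    -1.   ]]
side cradle 0.69 897 326.4180602006689 246.9788182831661 ((326.0692443847656, 245.4461669921875), (37.21041488647461, 33.861480712890625), 7.125016689300537)
side cradle 0.61 849 250.14487632508835 228.79505300353358 ((250.44232177734375, 228.2884521484375), (36.28148651123047, 34.12420654296875), 11.309932708740234)
side cradle 0.55 933 384.40085744908896 265.8092175777063 ((384.1903381347656, 265.35400390625), (37.4501953125, 34.78943634033203), 86.18592071533203)
side rack 0.67 1806 332.3488372093023 248.06589147286823 ((335.4006042480469, 239.56686401367188), (42.30048751831055, 101.79431915283203), 17.417972564697266)
top cradle 0.75 769 334.70091027308194 298.5734720416125 ((334.6499938964844, 298.54998779296875), (29.819969177246094, 26.224031448364258), 74.74488067626953)
top cradle 0.7 861 315.1022067363531 241.58072009291521 ((315.0, 241.5), (33.0, 26.0), 90.0)
top cradle 0.6 764 352.3089005235602 167.07853403141362 ((352.5, 167.0), (30.0, 25.0), 90.0)
top rack 0.73 1745 357.854441260745 246.6510028653295 ((347.5, 247.5), (37.0, 119.0), 90.0)
top rack 0.52 597 185.09547738693468 312.40033500837524 ((185.0, 312.5), (25.0, 28.0), 90.0)
```

```bash
cat >> h.py <<'E'
def pose(n=3):
    S=[arm.get_state() for _ in range(n)]; s=S[-1]
    M=yaw_down(s["orientation"]).as_matrix(); return s,np.mean([q["eef_pos"] for q in S],0),M
def plan(tgt,yaw,ncalls,p=None,y=None):
    """calls of (dx,dy,dz cm, turn deg) tool-down; yaw = world angle of tool x, deg"""
    s,p0,M=pose(); p=p0 if p is None else np.array(p,float)
    y=np.degrees(np.arctan2(M[1,0],M[0,0])) if y is None else y
    print("tilt",M[:,2].round(4))
    for i in range(ncalls):
        f=1/(ncalls-i); d=(np.array(tgt)-p)*f; t=-round((yaw-y)*f,1)
        a=np.radians(y); X=np.array([np.cos(a),np.sin(a),0]);Y=np.array([np.sin(a),-np.cos(a),0])
        l=np.round(np.array([d@X,d@Y,-d[2]])/10,2)
        print(l.tolist(),t); p=p+10*(l[0]*X+l[1]*Y)-[0,0,10*l[2]]; y-=t
    print("end",p.round(1),y)
E
python3 -c "
from h import *
plan([600,127,262],176.84,5)"
```

```text
tilt [-0.e+00  1.e-04 -1.e+00]
[12.06, -8.74, -1.21] -30.9
[14.83, -1.31, -1.21] -30.8
[13.41, 6.47, -1.21] -30.9
[8.19, 12.44, -1.22] -30.8
[0.65, 14.88, -1.21] -30.9
end [600. 127. 262.] 176.8653969193823
```

Request:
arm_command --motion '[[[12.06,-8.74,-1.21,-30.9,8.5],[12.06,-8.74,-1.21,-30.9,8.5],[12.06,-8.74,-1.21,-30.9,8.5],[12.06,-8.74,-1.21,-30.9,8.5],[12.06,-8.74,-1.21,-30.9,8.5]]]'

```text
time: 1.87
eef_pos: [290.6, -377.3, 214.6]
orientation: [0.0, 0.891, 0.455, 0.0]
contact_force: [-0.3, -1.5, -0.8]
gripper_width: 84.8
```

Request:
arm_command --motion '[[[14.83,-1.31,-1.21,-30.8,8.5],[14.83,-1.31,-1.21,-30.8,8.5],[14.83,-1.31,-1.21,-30.8,8.5],[14.83,-1.31,-1.21,-30.8,8.5],[14.83,-1.31,-1.21,-30.8,8.5]]]'

```text
time: 2.28
eef_pos: [368.3, -250.5, 226.5]
orientation: [0.001, 0.738, 0.675, 0.001]
contact_force: [-0.1, 0.2, -0.5]
gripper_width: 84.9
```

Request:
arm_command --motion '[[[13.41,6.47,-1.21,-30.9,8.5],[13.41,6.47,-1.21,-30.9,8.5],[13.41,6.47,-1.21,-30.9,8.5],[13.41,6.47,-1.21,-30.9,8.5],[13.41,6.47,-1.21,-30.9,8.5]]]'

```text
time: 2.7
eef_pos: [446.2, -123.6, 238.2]
orientation: [0.0, 0.531, 0.847, 0.001]
contact_force: [0.2, -1.2, 0.6]
gripper_width: 84.8
```

Request:
arm_command --motion '[[[8.19,12.44,-1.22,-30.8,8.5],[8.19,12.44,-1.22,-30.8,8.5],[8.19,12.44,-1.22,-30.8,8.5],[8.19,12.44,-1.22,-30.8,8.5],[8.19,12.44,-1.22,-30.8,8.5]]]'

```text
time: 3.12
eef_pos: [524.1, 3.6, 249.8]
orientation: [0.0, 0.287, 0.958, 0.001]
contact_force: [-1.0, -1.0, -0.2]
gripper_width: 84.5
```

Request:
arm_command --motion '[[[0.65,14.88,-1.21,-30.9,8.5],[0.65,14.88,-1.21,-30.9,8.5],[0.65,14.88,-1.21,-30.9,8.5],[0.65,14.88,-1.21,-30.9,8.5],[0.65,14.88,-1.21,-30.9,8.5]]]'

```text
time: 3.53
eef_pos: [601.9, 130.9, 261.0]
orientation: [-0.0, 0.022, 1.0, 0.0]
contact_force: [-0.5, 0.0, -1.0]
gripper_width: 84.9
```

Run:
```python
from h import *
s,p,M=pose(); print(p,M.round(3))
im=arm.grab_frame("side")[...,::-1].copy()
for q in(p,[603.8,127,140]): print(proj("side",q))
cr=cv2.resize(im[130:310,220:440],None,fx=3.5,fy=3.3,interpolation=cv2.INTER_CUBIC)
cv2.imwrite("pics/s1.png",cr)
plan([603.8,127,175],176.84,1)
```

```text
[601.8900014  130.94686362 261.00681443] [[-0.999  0.044 -0.   ]
 [ 0.044  0.999  0.001]
 [ 0.     0.001 -1.   ]]
[[327.44848444 204.9754673 ]]
[[325.96137631 241.21635163]]
tilt [-9.e-04  2.e-04 -1.e+00]
[-0.29, -0.22, 8.6] 0.5
end [603.8 127.  175. ] 176.87765133529993
```

View pics/s1.png

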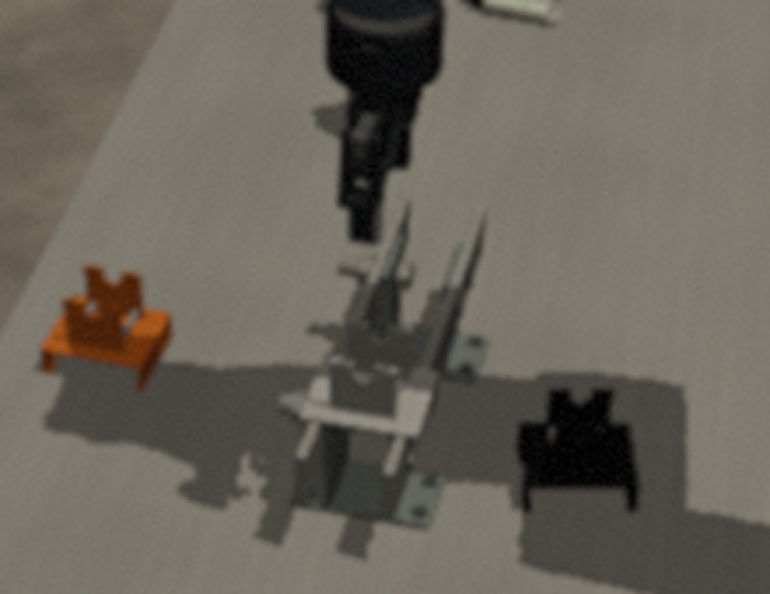

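Request:
arm_command --motion '[[[-0.29,-0.22,3.5,0.5,8.5],[-0.29,-0.22,6.5,0.5,8.5],[-0.29,-0.22,8.6,0.5,8.5],[-0.29,-0.22,8.6,0.5,8.5]]]'

```text
time: 3.92
eef_pos: [600.5, 124.0, 171.6]
orientation: [-0.004, 0.033, 0.999, -0.0]
contact_force: [-0.2, 0.3, -0.1]
gripper_width: 85.0
```

Run:
```python
from h import *
s,p,M=pose(); print(p,s["contact_force"])
plan([603.8,127,120],176.84,1)
```

```text
[600.52583207 123.96377639 171.58965484] [-0.15522542  0.28669848 -0.0918679 ]
tilt [-7.1e-03 -6.0e-04 -1.0e+00]
[-0.31, 0.32, 5.16] -0.6
end [603.8 127.  120. ] 176.8508217305592
```

Request:
arm_command --motion '[[[0,0,0,0,8.5],[0,0,0,0,8.5],[0,0,0,0,8.5]]]'

```text
time: 4.17
eef_pos: [603.7, 124.4, 178.1]
orientation: [0.002, 0.032, 0.999, 0.0]
contact_force: [0.2, 0.1, -0.3]
gripper_width: 85.1
```

Run:
```python
from h import *
s,p,M=pose(); print(p,s["contact_force"],M.round(4))
plan([603.8,127,120],176.84,1)
```

```text
[603.73674899 124.43757759 178.06628075] [ 0.18150696  0.10362088 -0.33683068] [[-9.979e-01  6.410e-02  3.100e-03]
 [ 6.410e-02  9.979e-01  2.000e-04]
 [-3.100e-03  4.000e-04 -1.000e+00]]
tilt [ 3.1e-03  2.0e-04 -1.0e+00]
[0.01, 0.26, 5.81] -0.5
end [603.8 127.  120. ] 176.82229185006705
```

Request:
arm_command --motion '[[[-0.1,0.24,1.5,-0.5,8.5],[-0.1,0.24,3.0,-0.5,8.5],[-0.1,0.24,4.3,-0.5,8.5],[-0.1,0.24,5.2,-0.5,8.5],[-0.1,0.24,5.6,-0.5,8.5]]]'

```text
time: 4.58
eef_pos: [604.0, 126.9, 119.8]
orientation: [0.0, 0.027, 1.0, 0.0]
contact_force: [-0.2, 0.2, 0.4]
gripper_width: 84.9
```

Request:
arm_command --motion '[[[0,0,0,0,8.5],[0,0,0,0,6.5],[0,0,0,0,5.8],[0,0,0,0,5.4],[0,0,0,0,5.2]]]'

```text
time: 5.0
eef_pos: [604.4, 126.8, 120.7]
orientation: [0.001, 0.027, 1.0, -0.0]
contact_force: [0.6, -0.6, 0.4]
gripper_width: 51.7
```

Request:
arm_command --motion '[[[0,0,0,0,5.0],[0,0,0,0,4.5],[0,0,0,0,3],[0,0,0,0,3]]]'

```text
time: 5.33
eef_pos: [604.3, 126.6, 121.1]
orientation: [0.001, 0.028, 1.0, -0.0]
contact_force: [-1.7, -3.1, 6.2]
gripper_width: 47.0
```

Run:
```python
from h import *
s,p,M=pose(); print(p,s["contact_force"],s["wrist_torque"],s["gripper_width"],M.round(4))
im=arm.grab_frame("side")[...,::-1].copy()
cv2.imwrite("pics/s2.png",cv2.resize(im[180:290,270:390],None,fx=5,fy=5,interpolation=cv2.INTER_CUBIC))
```

```text
[604.34529693 126.58528904 121.0843764 ] [-1.74780239 -3.09071478  6.21721681] [-0.57760101  0.3841047  -0.04410573] 47.01692710943403 [[-9.985e-01  5.500e-02  1.500e-03]
 [ 5.500e-02  9.985e-01 -6.000e-04]
 [-1.600e-03 -5.000e-04 -1.000e+00]]
```

View pics/s2.png

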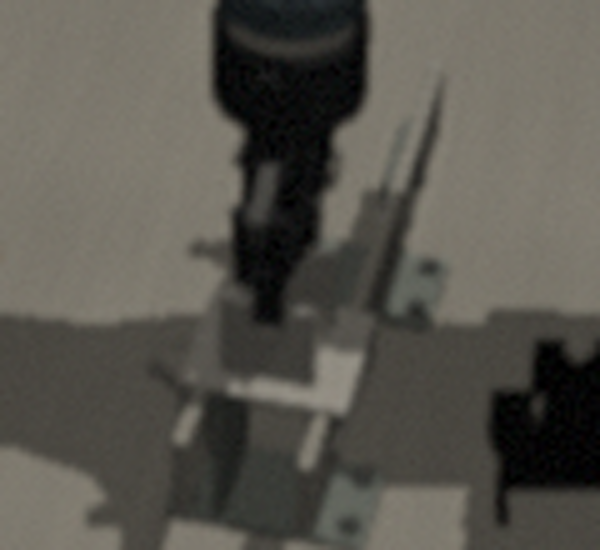

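Request:
arm_command --motion '[[[0,0,-0.4,0,3],[0,0,-0.9,0,3],[0,0,-1.4,0,3],[0,0,-2.0,0,3],[0,0,-2.6,0,3]]]'

```text
time: 5.8
eef_pos: [604.0, 127.1, 146.5]
orientation: [-0.0, 0.027, 1.0, 0.0]
contact_force: [0.1, 0.6, -3.6]
gripper_width: 46.8
```

Request:
arm_command --motion '[[[0,0,-0.8,0,3],[0,0,-1.8,0,3],[0,0,-3.0,0,3],[0,0,-4.5,0,3],[0,0,-6,0,3]]]'

```text
time: 6.22
eef_pos: [603.9, 127.0, 207.5]
orientation: [0.0, 0.027, 1.0, 0.0]
contact_force: [-0.6, 0.0, -3.7]
gripper_width: 47.1
```

Run:
```python
from h import *
s,p,M=pose(); print(p,s["contact_force"],s["wrist_torque"],s["gripper_width"])
im=arm.grab_frame("side")[...,::-1].copy()
cv2.imwrite("pics/s3.png",cv2.resize(im[140:290,260:400],None,fx=4,fy=4,interpolation=cv2.INTER_CUBIC))
plan([430,-230,235],176.84,3,[603.8,127,206],176.87)
```

```text
[603.86716042 126.98762683 207.48427087] [-0.5737414   0.00775895 -3.68728805] [-0.03465352 -0.01588179 -0.02258313] 47.0656343487056
tilt [ 4.8e-03  4.0e-04 -1.0e+00]
[5.13, -12.2, -0.97] 0.0
[5.14, -12.2, -0.97] 0.0
[5.13, -12.2, -0.96] 0.0
end [ 430. -230.  235.] 176.87
```

View pics/s3.png

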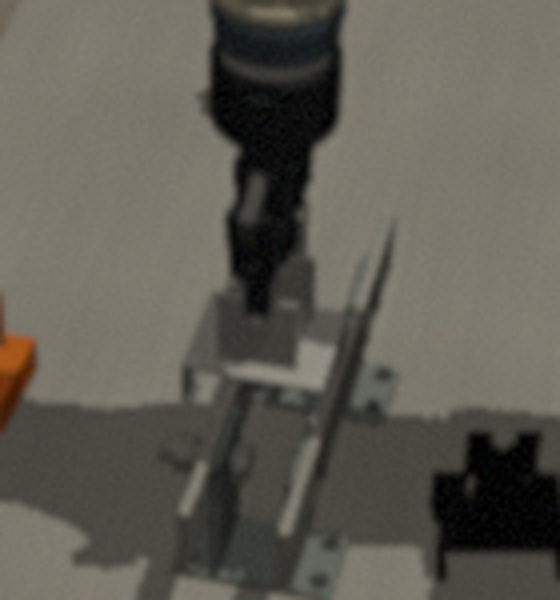

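Request:
arm_command --motion '[[[0.5,-1.2,-0.97,0,3],[1.5,-3.6,-0.97,0,3],[2.9,-7.0,-0.97,0,3],[4.1,-9.8,-0.97,0,3],[5.13,-12.2,-0.97,0,3]]]'

```text
time: 6.68
eef_pos: [544.6, 6.2, 215.8]
orientation: [-0.0, 0.027, 1.0, -0.0]
contact_force: [0.6, 0.0, -2.7]
gripper_width: 46.5
```

Request:
arm_command --motion '[[[1.03,-2.44,-0.97,0,3],[2.06,-4.88,-0.97,0,3],[3.09,-7.32,-0.97,0,3],[4.1,-9.8,-0.97,0,3],[5.14,-12.2,-0.97,0,3]]]'

```text
time: 7.1
eef_pos: [486.8, -112.4, 225.6]
orientation: [0.0, 0.027, 1.0, -0.0]
contact_force: [-0.4, -0.0, -4.4]
gripper_width: 46.5
```

Request:
arm_command --motion '[[[1.03,-2.44,-0.5,0,3],[2.3,-5.4,0,0,3],[3.7,-8.8,0,0,3],[4.7,-11.2,0,0,3],[5.13,-12.2,0,0,3]]]'

```text
time: 7.52
eef_pos: [428.2, -232.8, 225.5]
orientation: [-0.0, 0.029, 1.0, -0.0]
contact_force: [-0.1, 0.5, -2.7]
gripper_width: 47.1
```

Request:
arm_command --motion '[[[0,0,1.2,0,3],[0,0,3.6,0,3],[0,0,6.2,0,3],[0,0,8.6,0,3],[0,0,10.4,0,3]]]'

```text
time: 7.93
eef_pos: [429.3, -229.4, 119.7]
orientation: [-0.001, 0.027, 1.0, 0.0]
contact_force: [-0.3, -0.0, -3.5]
gripper_width: 46.9
```

Request:
arm_command --motion '[[[0,0,1.4,0,3],[0,0,2.8,0,3],[0,0,3.8,0,3],[0,0,4.5,0,3],[0,0,5.0,0,3]]]'

```text
time: 8.35
eef_pos: [429.9, -229.7, 70.9]
orientation: [-0.0, 0.027, 1.0, 0.0]
contact_force: [-1.2, 0.4, -4.2]
gripper_width: 46.8
```

Run:
```python
from h import *
s,p,M=pose(); print(p,s["contact_force"],s["wrist_torque"],s["gripper_width"],M.round(4))
```

```text
[ 429.90619008 -229.74182667   70.90073798] [-1.15880544  0.38790409 -4.23803805] [ 0.00339125 -0.04808343 -0.02247102] 46.83942495399984 [[-9.985e-01  5.460e-02 -4.000e-04]
 [ 5.460e-02  9.985e-01  4.000e-04]
 [ 4.000e-04  4.000e-04 -1.000e+00]]
```

Request:
arm_command --motion '[[[0,0,0.8,0,3],[0,0,1.6,0,3],[0,0,2.2,0,3],[0,0,2.7,0,3],[0,0,2.9,0,3]]]'

```text
time: 8.77
eef_pos: [430.0, -229.9, 41.6]
orientation: [-0.0, 0.027, 1.0, 0.0]
contact_force: [-0.6, -0.7, -4.0]
gripper_width: 46.9
```

Request:
arm_command --motion '[[[0,0,0.1,0,3],[0,0,0.2,0,3],[0,0,0.3,0,3],[0,0,0.3,0,3]]]'

```text
time: 9.1
eef_pos: [430.3, -230.1, 39.4]
orientation: [0.0, 0.027, 1.0, -0.0]
contact_force: [1.0, 0.1, -2.6]
gripper_width: 46.8
```

Request:
arm_command --motion '[[[0,0,0.1,0,3],[0,0,0.1,0,3],[0,0,0.1,0,5.2],[0,0,0.1,0,5.8],[0,0,0.1,0,7]]]'

```text
time: 9.52
eef_pos: [430.5, -230.3, 38.7]
orientation: [0.0, 0.027, 1.0, -0.0]
contact_force: [1.0, 0.3, -0.5]
gripper_width: 68.7
```

Request:
arm_command --motion '[[[0,0,0,0,8.5],[0,0,0,0,8.5],[0,0,-0.5,0,8.5],[0,0,-1.5,0,8.5],[0,0,-3,0,8.5]]]'

```text
time: 9.93
eef_pos: [429.6, -229.7, 68.2]
orientation: [-0.001, 0.027, 1.0, 0.001]
contact_force: [-0.6, -0.9, 0.2]
gripper_width: 85.0
```

Request:
arm_command --motion '[[[0,0,-2,0,8.5],[0,0,-5,0,8.5],[0,0,-8,0,8.5],[0,0,-11,0,8.5],[0,0,-13,0,8.5]]]'

```text
time: 10.35
eef_pos: [430.6, -230.3, 201.6]
orientation: [0.001, 0.027, 1.0, -0.001]
contact_force: [0.0, 0.5, 0.3]
gripper_width: 85.4
```

Run:
```python
from h import *
s,p,M=pose(); print(s["time"],p,s["contact_force"],s["gripper_width"])
I={}
for c in("side","top"):
    I[c]=arm.grab_frame(c)[...,::-1].copy()
    for q in("rack","gap","cradle_grip","cradle","bolt_head","bolt_corner","bolt_tight","bolt"):
        try: print(c,q,[(np.round(np.array(d["position"])*[640,480],1).tolist(),round(d["score"],2)) for d in arm.spot_point(q,c)][:4])
        except Exception as e: print(q,e)
a=cv2.resize(I["top"][215:265,285:345],None,fx=9,fy=9,interpolation=cv2.INTER_CUBIC)[:,:390]
b=cv2.resize(I["side"][180:290,230:400],None,fx=4,fy=4,interpolation=cv2.INTER_CUBIC)
out=np.zeros((450,390+410,3),np.uint8); out[:,:390]=a; out[:440,390:]=b[:, 130:540]
cv2.imwrite("pics/both4.png",out)
print(proj("side",[430,-230,58]),proj("top",[430,-230,58]))
```

```text
10.35 [ 430.56511846 -230.33358193  201.62646241] [0.04145823 0.45277321 0.26581011] 85.40655883931674
side rack [([328.0, 260.0], 0.69)]
side gap [([330.8, 227.1], 0.77), ([327.2, 146.7], 0.62)]
side cradle_grip [([249.8, 224.3], 0.88), ([401.6, 191.8], 0.66)]
side cradle [([251.0, 235.3], 0.88), ([386.8, 275.9], 0.79), ([398.8, 208.0], 0.57), ([321.7, 372.4], 0.36)]
side bolt_head [([319.1, 254.4], 0.6)]
side bolt_corner [([318.8, 253.6], 0.6)]
side bolt_tight [([333.5, 213.7], 0.59)]
bolt it knows: bolt_corner, bolt_head, bolt_tight, brayer_center, cradle, cradle_grip, flask_center, gap, rack, slab, tin_center
top rack [([347.9, 251.3], 0.64)]
top gap [([346.7, 239.4], 0.64)]
top cradle_grip [([334.3, 296.5], 0.96), ([354.2, 160.8], 0.71), ([444.7, 297.0], 0.7), ([315.4, 235.2], 0.56)]
top cradle [([334.1, 300.8], 0.83), ([353.2, 170.7], 0.82), ([348.0, 237.8], 0.69), ([440.3, 297.0], 0.48)]
top bolt_head [([378.0, 239.2], 0.66), ([314.5, 236.1], 0.59)]
top bolt_corner []
top bolt_tight [([375.6, 236.7], 0.58), ([442.4, 296.0], 0.31)]
bolt it knows: bolt_corner, bolt_head, bolt_tight, brayer_center, cradle, cradle_grip, flask_center, gap, rack, slab, tin_center
[[401.8454925  192.06266959]] [[442.42528393 297.25153806]]
```

View pics/both4.png

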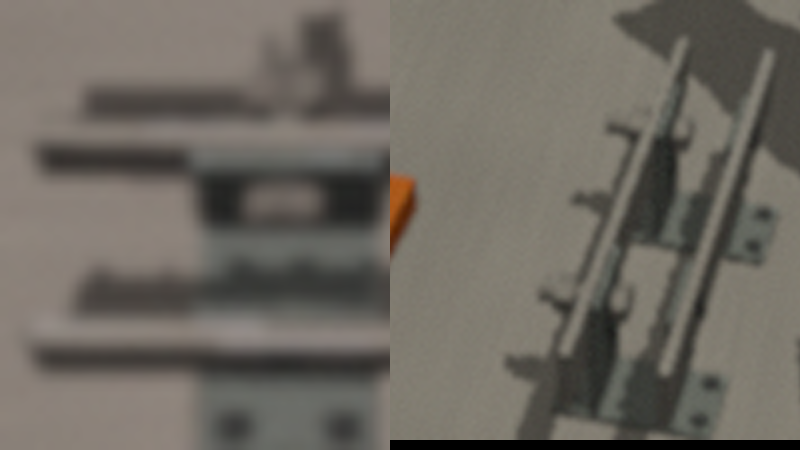

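Run:
```python
from h import *
G=np.mean([arm.grab_frame("top").astype(float).mean(2) for _ in range(4)],0)
for r in range(234,243): print(r,G[r,304:332].round(0).astype(int).tolist())
th=-0.0552
X=np.array([np.cos(th),np.sin(th),0]);Y=np.array([-np.sin(th),np.cos(th),0])
for yc in(123,125,127,129):
    b=np.array([596.6+.0552*yc,yc,0])
    print(yc,"bracket centre",b[:2],"head",proj("top",b+14*X+[0,0,97])[0].round(2),proj("side",b+14*X+[0,0,92])[0].round(2))
print(plane("top",[316.1,237.3],95))
```

```text
234 [82, 79, 73, 63, 57, 55, 55, 56, 59, 64, 67, 70, 72, 70, 67, 63, 58, 55, 54, 53, 53, 55, 57, 55, 57, 66, 71, 73]
235 [111, 104, 84, 57, 42, 38, 39, 44, 58, 71, 78, 82, 81, 81, 80, 73, 58, 45, 38, 37, 37, 39, 44, 56, 74, 91, 101, 103]
236 [126, 118, 94, 62, 42, 36, 37, 49, 73, 91, 98, 99, 98, 100, 100, 93, 75, 51, 38, 37, 36, 37, 45, 66, 92, 112, 121, 123]
237 [129, 122, 97, 64, 42, 36, 38, 53, 80, 97, 102, 100, 99, 102, 103, 97, 79, 54, 38, 36, 36, 37, 46, 73, 104, 122, 128, 128]
238 [130, 124, 102, 69, 45, 37, 38, 52, 76, 89, 90, 87, 87, 89, 91, 86, 70, 50, 38, 37, 37, 38, 50, 79, 110, 126, 129, 129]
239 [131, 127, 112, 83, 58, 48, 49, 55, 69, 76, 74, 71, 72, 74, 75, 71, 62, 53, 48, 47, 47, 49, 63, 92, 117, 128, 130, 130]
240 [132, 131, 122, 102, 82, 74, 73, 75, 78, 80, 79, 79, 79, 80, 80, 78, 76, 74, 73, 72, 72, 74, 86, 108, 124, 129, 130, 130]
241 [132, 131, 127, 115, 103, 97, 95, 95, 96, 97, 96, 97, 97, 96, 96, 96, 95, 95, 95, 95, 95, 96, 105, 118, 127, 129, 128, 128]
242 [130, 130, 127, 118, 107, 103, 101, 100, 100, 102, 103, 104, 103, 101, 99, 100, 101, 102, 102, 103, 102, 102, 108, 119, 125, 126, 125, 126]
123 bracket centre [603.3896 123.    ] head [316.92 236.83] [320.8  252.96]
125 bracket centre [603.5 125. ] head [316.22 236.83] [320.62 253.47]
127 bracket centre [603.6104 127.    ] head [315.52 236.82] [320.43 253.98]
129 bracket centre [603.7208 129.    ] head [314.81 236.82] [320.25 254.5 ]
[616.53397248 124.64757469  95.        ]
```

Run:
```python
from h import *
s,p,M=pose(); print(p)
plan([610.5,125.3,215],176.84,3,[430,-230,199],176.87)
```

```text
[ 430.20955922 -230.07238582  198.37006934]
tilt [-0.  0. -1.]
[-5.36, 12.15, -0.53] 0.0
[-5.36, 12.16, -0.53] 0.0
[-5.36, 12.15, -0.54] 0.0
end [610.5 125.3 215. ] 176.87
```

Request:
arm_command --motion '[[[-0.5,1.2,-0.5,0,7],[-1.6,3.6,-1,0,7],[-2.9,6.6,-1.6,0,7],[-4.1,9.4,-1.6,0,7],[-5.36,12.15,-1.6,0,7]]]'

```text
time: 11.77
eef_pos: [490.9, -110.6, 214.9]
orientation: [0.0, 0.028, 1.0, -0.0]
contact_force: [1.4, 1.0, 0.2]
gripper_width: 70.0
```

Request:
arm_command --motion '[[[-1.07,2.43,0,0,6],[-2.14,4.86,0,0,6],[-3.2,7.3,0,0,6],[-4.3,9.7,0,0,6],[-5.36,12.16,0,0,6]]]'

```text
time: 12.18
eef_pos: [551.0, 8.1, 214.5]
orientation: [0.0, 0.027, 1.0, -0.0]
contact_force: [0.4, -1.1, 0.4]
gripper_width: 60.0
```

Request:
arm_command --motion '[[[-1.07,2.43,0,0,6],[-2.4,5.4,0,0,6],[-3.8,8.7,0,0,6],[-4.9,11.1,0,0,6],[-5.36,12.15,0,0,6]]]'

```text
time: 12.6
eef_pos: [611.7, 128.1, 213.7]
orientation: [-0.0, 0.026, 1.0, 0.0]
contact_force: [-0.6, 0.1, 0.2]
gripper_width: 59.8
```

Request:
arm_command --motion '[[[0,0,1,0,5],[0,0,3,0,5],[0,0,5.5,0,5],[0,0,7,0,5],[0,0,7.5,0,5]]]'

```text
time: 13.02
eef_pos: [608.9, 123.9, 136.3]
orientation: [-0.002, 0.028, 1.0, -0.0]
contact_force: [-0.8, 0.4, 0.0]
gripper_width: 49.7
```

Request:
arm_command --motion '[[[0,0,0,0,5],[0,0,0,0,5],[0,0,0,0,5]]]'

```text
time: 13.27
eef_pos: [611.2, 124.7, 140.7]
orientation: [0.001, 0.028, 1.0, 0.0]
contact_force: [0.7, -0.1, 0.7]
gripper_width: 50.0
```

Run:
```python
from h import *
s,p,M=pose(); print(s["time"],p,s["contact_force"],s["gripper_width"],M.round(4))
I={c:arm.grab_frame(c)[...,::-1].copy() for c in("side","top")}
out=np.zeros((450,800,3),np.uint8)
out[:,:400]=cv2.resize(I["top"][205:265,290:350],(400,400*60//60))[:450].copy() if False else cv2.resize(I["top"][210:270,290:343],(400,450),interpolation=cv2.INTER_CUBIC)
out[:,400:]=cv2.resize(I["side"][180:280,280:369],(400,450),interpolation=cv2.INTER_CUBIC)
cv2.imwrite("pics/both5.png",out)
```

```text
13.2667 [611.24513827 124.74757122 140.68849471] [ 0.70398555 -0.12108381  0.67218181] 49.964405299864644 [[-9.985e-01  5.520e-02  1.900e-03]
 [ 5.520e-02  9.985e-01  1.000e-04]
 [-1.900e-03  2.000e-04 -1.000e+00]]
```

View pics/both5.png

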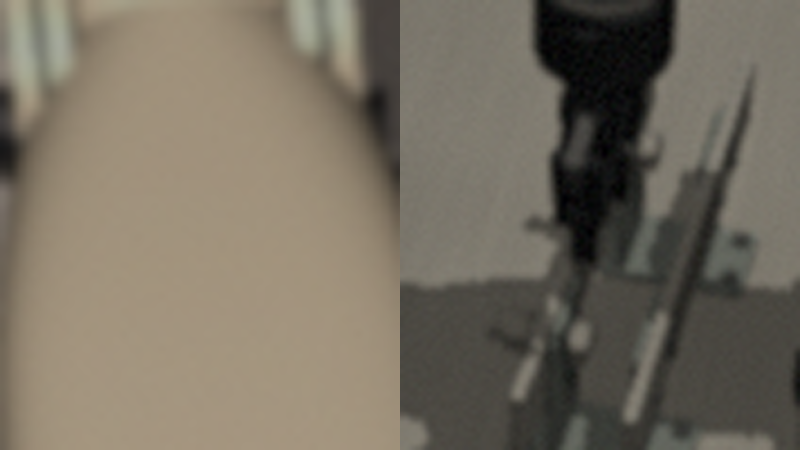

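Request:
arm_command --motion '[[[0,0,1,0,5],[0,0,2,0,5],[0,0,3,0,5],[0,0,3.6,0,5],[0,0,4,0,5]]]'

```text
time: 13.78
eef_pos: [610.0, 125.1, 97.7]
orientation: [-0.001, 0.027, 1.0, -0.0]
contact_force: [0.3, 0.7, 0.4]
gripper_width: 49.9
```

Request:
arm_command --motion '[[[0,0,0.7,0,5],[0,0,1.5,0,5],[0,0,2.2,0,5],[0,0,2.8,0,5],[0,0,3.1,0,5]]]'

```text
time: 14.2
eef_pos: [610.4, 125.1, 67.2]
orientation: [-0.001, 0.027, 1.0, -0.0]
contact_force: [0.0, 0.8, -0.7]
gripper_width: 50.1
```

Request:
arm_command --motion '[[[0,0,0,0,4],[0,0,0,0,3.4],[0,0,0,0,3.2],[0,0,0,0,3.2]]]'

```text
time: 14.53
eef_pos: [611.0, 125.2, 68.8]
orientation: [0.0, 0.027, 1.0, 0.0]
contact_force: [0.1, -0.4, 0.2]
gripper_width: 31.9
```

Run:
```python
from h import *
s,p,M=pose(); print(s["time"],p,s["contact_force"],s["wrist_torque"],s["gripper_width"],M.round(4))
im=arm.grab_frame("side")[...,::-1]
cv2.imwrite("pics/s6.png",cv2.resize(im[200:280,280:360],None,fx=7,fy=7,interpolation=cv2.INTER_CUBIC))
```

```text
14.5333 [610.99363097 125.2049367   68.82819127] [ 0.06785755 -0.37050366  0.19784015] [ 0.01272488  0.02158668 -0.00975559] 31.91537707781629 [[-9.985e-01  5.470e-02  8.000e-04]
 [ 5.470e-02  9.985e-01  0.000e+00]
 [-8.000e-04  1.000e-04 -1.000e+00]]
```

View pics/s6.png

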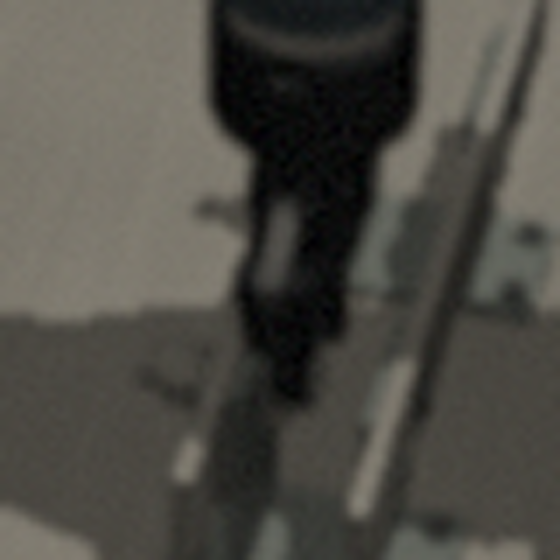

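Request:
arm_command --motion '[[[0,0,0,0,2.9],[0,0,0,0,2.8],[0,0,0,0,2.8]]]'

```text
time: 14.83
eef_pos: [610.8, 125.2, 68.5]
orientation: [0.0, 0.027, 1.0, 0.0]
contact_force: [-0.1, -0.1, -0.6]
gripper_width: 28.1
```

Request:
arm_command --motion '[[[0,0,0,0,2.65],[0,0,0,0,2.65]]]'

```text
time: 15.0
eef_pos: [610.7, 125.2, 68.4]
orientation: [0.0, 0.027, 1.0, 0.0]
contact_force: [-0.1, -0.1, -0.5]
gripper_width: 26.3
```

Request:
arm_command --motion '[[[0,0,0,0,2.55],[0,0,0,0,2.55]]]'

```text
time: 15.17
eef_pos: [610.7, 125.2, 68.3]
orientation: [-0.0, 0.027, 1.0, -0.0]
contact_force: [0.1, 0.6, 0.4]
gripper_width: 25.5
```

Request:
arm_command --motion '[[[0,0,0,0,2.45],[0,0,0,0,2.45]]]'

```text
time: 15.33
eef_pos: [610.7, 125.2, 68.4]
orientation: [-0.0, 0.027, 1.0, -0.0]
contact_force: [0.4, 0.7, -0.3]
gripper_width: 24.3
```

Request:
arm_command --motion '[[[0,0,0,0,2.35],[0,0,0,0,2.35]]]'

```text
time: 15.5
eef_pos: [610.7, 125.2, 68.4]
orientation: [-0.0, 0.027, 1.0, 0.0]
contact_force: [-0.4, 0.3, -0.2]
gripper_width: 23.7
```

Request:
arm_command --motion '[[[0,0,0,0,2.25],[0,0,0,0,2.25]]]'

```text
time: 15.67
eef_pos: [610.7, 125.2, 68.4]
orientation: [-0.0, 0.027, 1.0, 0.0]
contact_force: [-0.1, 0.3, -0.5]
gripper_width: 22.3
```

Request:
arm_command --motion '[[[0,0,0,0,2.15],[0,0,0,0,2.15]]]'

```text
time: 15.83
eef_pos: [610.7, 125.2, 68.4]
orientation: [-0.0, 0.027, 1.0, 0.0]
contact_force: [-0.2, -0.6, -1.7]
gripper_width: 21.5
```

Request:
arm_command --motion '[[[0,0,0,0,2.05],[0,0,0,0,2.05],[0,0,0,0,2.05]]]'

```text
time: 16.08
eef_pos: [610.7, 125.2, 68.4]
orientation: [-0.0, 0.027, 1.0, -0.0]
contact_force: [0.5, -0.6, -0.0]
gripper_width: 20.5
```

Request:
arm_command --motion '[[[0,0,0,0,1.95],[0,0,0,0,1.95],[0,0,0,0,1.95]]]'

```text
time: 16.33
eef_pos: [610.7, 125.2, 68.4]
orientation: [-0.0, 0.027, 1.0, -0.0]
contact_force: [0.3, 0.5, -0.2]
gripper_width: 19.1
```

Request:
arm_command --motion '[[[0,0,0,0,1.8],[0,0,0,0,1.8],[0,0,0,0,1.8]]]'

```text
time: 16.58
eef_pos: [610.7, 125.2, 68.4]
orientation: [-0.0, 0.027, 1.0, 0.0]
contact_force: [-0.2, -0.6, -0.5]
gripper_width: 18.0
```

Run:
```python
from h import *
th=-0.0552
X=np.array([np.cos(th),np.sin(th),0]);Y=np.array([-np.sin(th),np.cos(th),0])
T=np.array([611,125.2,68.8])
f=lambda P:(((proj("side",P)[0]-[280,200])+.5)*7).round(0)
for dy in(16,24,30):
  for dz in(0,10): print("tip dy",dy,dz,[f(T+dx*X+dy*Y+[0,0,dz]) for dx in(-11,0,11)])
b=np.array([603.54,125.7,0])
print("head",f(b+14*X+[0,0,85]),"rail ends top far",f(b+36*X+80*Y+[0,0,110]),f(b+28*X+80*Y+[0,0,110]),"near",f(b-28*X+80*Y+[0,0,110]),f(b-36*X+80*Y+[0,0,110]))
print("leg far inner end top",f(b+22*X+30*Y+[0,0,106]),"near leg",f(b-22*X+30*Y+[0,0,106]))
ims=np.mean([arm.grab_frame("side").astype(float) for _ in range(6)],0)[...,::-1]
c=np.clip(ims[215:275,295:355]*1.8,0,255).astype(np.uint8)
cv2.imwrite("pics/s7.png",cv2.resize(c,None,fx=10,fy=10,interpolation=cv2.INTER_CUBIC))
g=lambda P:(((proj("side",P)[0]-[295,215])+.5)*10).round(0)
print("crop7: head",g(b+14*X+[0,0,85]),"tip12",g([610.7,125.2,68.4]+10*Y),"rail",g(b+36*X+80*Y+[0,0,110]),g(b+28*X+80*Y+[0,0,110]),g(b-28*X+80*Y+[0,0,110]))
```

```text
tip dy 16 0 [array([322., 461.]), array([293., 456.]), array([265., 450.])]
tip dy 16 10 [array([323., 442.]), array([294., 436.]), array([265., 431.])]
tip dy 24 0 [array([317., 476.]), array([288., 470.]), array([259., 465.])]
tip dy 24 10 [array([317., 456.]), array([289., 451.]), array([260., 446.])]
tip dy 30 0 [array([313., 487.]), array([284., 481.]), array([255., 476.])]
tip dy 30 10 [array([314., 467.]), array([285., 462.]), array([256., 457.])]
head [287. 393.] rail ends top far [174. 481.] [196. 485.] near [349. 514.] [371. 518.]
leg far inner end top [247. 402.] near leg [364. 423.]
crop7: head [260. 411.] tip12 [276. 487.] rail [ 99. 537.] [130. 543.] [349. 584.]
```

View pics/s7.png

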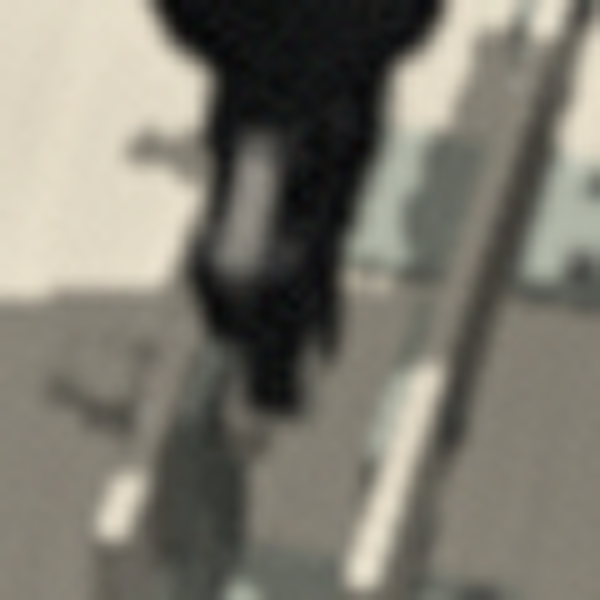

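Request:
arm_command --motion '[[[0,0,0,0,3.5],[0,0,0,0,5],[0,0,0,0,5],[0,0,0.5,0,5],[0,0,1.0,0,5]]]'

```text
time: 17.3
eef_pos: [610.9, 125.2, 58.2]
orientation: [0.0, 0.027, 1.0, 0.0]
contact_force: [-0.6, -0.3, 0.5]
gripper_width: 50.0
```

Request:
arm_command --motion '[[[0,0,0.3,0,5],[0,0,0.6,0,5],[0,0,0.8,0,3.6],[0,0,0.8,0,3],[0,0,0.8,0,2.7]]]'

```text
time: 17.72
eef_pos: [610.6, 125.0, 50.2]
orientation: [-0.0, 0.027, 1.0, -0.0]
contact_force: [-0.5, -1.7, -1.0]
gripper_width: 27.4
```

Request:
arm_command --motion '[[[0,0,0,0,2.6],[0,0,0,0,2.5],[0,0,0,0,2.4],[0,0,0,0,2.4]]]'

```text
time: 18.05
eef_pos: [610.5, 123.9, 50.4]
orientation: [-0.0, 0.028, 1.0, -0.001]
contact_force: [-0.3, -5.8, -0.3]
gripper_width: 24.4
```

Request:
arm_command --motion '[[[0,0,0,0,2.2],[0,0,0,0,2.2],[0,0,0,0,2.2]]]'

```text
time: 18.3
eef_pos: [610.5, 123.8, 50.5]
orientation: [-0.0, 0.028, 1.0, -0.001]
contact_force: [-1.3, -5.9, -0.1]
gripper_width: 22.6
```

Request:
arm_command --motion '[[[0,0,0,0,3.2],[0,-0.16,0,0,3.6],[0,-0.16,0.2,0,3.6],[0,-0.16,0.5,0,3.6],[0,-0.16,0.5,0,3.6]]]'

```text
time: 18.72
eef_pos: [610.4, 123.7, 44.8]
orientation: [-0.0, 0.027, 1.0, 0.0]
contact_force: [0.7, 0.3, -0.0]
gripper_width: 35.8
```

Request:
arm_command --motion '[[[0,0,0,0,3.2],[0,0,0,0,2.9],[0,0,0,0,2.75],[0,0,0,0,2.75]]]'

```text
time: 19.05
eef_pos: [610.7, 123.6, 45.5]
orientation: [0.0, 0.027, 1.0, 0.0]
contact_force: [-1.0, -0.6, 0.7]
gripper_width: 27.4
```

Request:
arm_command --motion '[[[0,0,0,0,2.65],[0,0,0,0,2.65]]]'

```text
time: 19.22
eef_pos: [610.7, 123.6, 45.4]
orientation: [0.0, 0.027, 1.0, 0.0]
contact_force: [0.5, 0.2, 0.2]
gripper_width: 26.5
```

Request:
arm_command --motion '[[[0,0,0,0,2.55],[0,0,0,0,2.55]]]'

```text
time: 19.38
eef_pos: [610.7, 123.6, 45.4]
orientation: [0.0, 0.027, 1.0, 0.0]
contact_force: [0.5, 0.6, -0.8]
gripper_width: 25.4
```

Request:
arm_command --motion '[[[0,0,0,0,2.45],[0,0,0,0,2.45]]]'

```text
time: 19.55
eef_pos: [610.7, 123.7, 45.4]
orientation: [0.0, 0.027, 1.0, 0.0]
contact_force: [-0.4, 0.4, 0.1]
gripper_width: 24.4
```

Request:
arm_command --motion '[[[0,0,0,0,2.35],[0,0,0,0,2.35]]]'

```text
time: 19.72
eef_pos: [610.7, 123.7, 45.5]
orientation: [0.0, 0.027, 1.0, 0.0]
contact_force: [-0.6, 1.1, 1.1]
gripper_width: 23.4
```

Request:
arm_command --motion '[[[0,0,0,0,2.25],[0,0,0,0,2.25]]]'

```text
time: 19.88
eef_pos: [610.7, 123.7, 45.5]
orientation: [0.0, 0.027, 1.0, 0.0]
contact_force: [-1.5, 1.8, 2.3]
gripper_width: 22.8
```

Request:
arm_command --motion '[[[0,0,0,0,2.1],[0,0,0,0,2.1]]]'

```text
time: 20.05
eef_pos: [610.7, 123.7, 45.7]
orientation: [0.0, 0.027, 1.0, 0.0]
contact_force: [-0.5, 1.5, 4.6]
gripper_width: 22.1
```

Request:
arm_command --motion '[[[0,0,0,0,1.8],[0,0,0,0,1.4],[0,0,0,0,1.0],[0,0,0,0,1.0]]]'

```text
time: 20.38
eef_pos: [610.7, 123.7, 45.7]
orientation: [0.0, 0.027, 1.0, 0.0]
contact_force: [-1.8, 2.2, 4.4]
gripper_width: 21.7
```

Run:
```python
from h import *
s,p,M=pose(); print(s["time"],p,s["contact_force"],s["wrist_torque"],s["gripper_width"],M.round(4))
ims=np.mean([arm.grab_frame("side").astype(float) for _ in range(6)],0)[...,::-1]
c=np.clip(ims[215:275,295:355]*1.8,0,255).astype(np.uint8)
cv2.imwrite("pics/s8.png",cv2.resize(c,None,fx=10,fy=10,interpolation=cv2.INTER_CUBIC))
for q in("bolt_head","bolt_corner","cradle_grip"):
    print(q,[(np.round(np.array(d["position"])*[640,480],1).tolist(),round(d["score"],2)) for d in arm.spot_point(q,"side")][:4])
```

```text
20.3833 [610.67881209 123.69254904  45.69431124] [-1.78803923  2.18776646  4.41816101] [ 0.35836867  0.32071633 -0.02655958] 21.69012610198747 [[-9.985e-01  5.470e-02  3.000e-04]
 [ 5.470e-02  9.985e-01  2.000e-04]
 [-3.000e-04  2.000e-04 -1.000e+00]]
bolt_head [([403.0, 189.7], 0.71), ([317.6, 256.8], 0.39)]
bolt_corner [([320.5, 251.0], 0.67)]
cradle_grip [([384.1, 258.9], 0.9), ([247.1, 222.4], 0.78), ([400.7, 191.6], 0.7), ([398.6, 206.6], 0.31)]
```

View pics/s8.png

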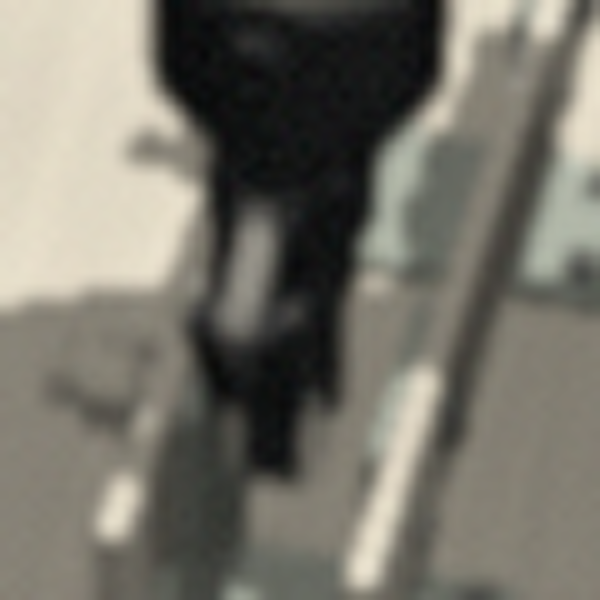

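Request:
arm_command --motion '[[[0,0,0,0,0.8],[0,0,0,0,0.8],[0,0,0,0,0.8]]]'

```text
time: 21.08
eef_pos: [610.7, 123.7, 45.7]
orientation: [0.0, 0.027, 1.0, 0.0]
contact_force: [-1.4, 1.8, 5.1]
gripper_width: 21.5
```

Run:
```python
from h import *
s,p,M=pose(); print(s["time"],p,s["contact_force"],s["gripper_width"],abs(s["dq"]).max())
arm.finish_job()
```

```text
21.0833 [610.6596085  123.68489233  45.67425611] [-1.41100848  1.84912248  5.09910854] 21.477305838330892 0.00256493813295565
the job is handed in; nothing more can be done
```

I pulled the cradle off its catches, stood it on the bare bench near (430, -230) mm, let go of it, and gripped the bolt head across its ±y flats. I handed the job in at 21.1 s with the arm holding still.

**What the last checks showed**
- **Grip:** The fingers stopped at a 21.5 mm reading while told to close to 8 mm. The 50 mm cradle plates had read 47, so this fits the 24 mm flats. Net side force was about 2 N and the arm was at rest.
- **Cradle:** A side-camera detection put it where I set it down. I did not view a picture of it standing, and I inferred that it is upright from its gentle landing.

**What failed or stayed uncertain**
- **First closing missed:** At the tool height worked out from the given tool frame, the fingers closed above the head. The camera showed the tips about 27 mm higher than that frame implied, so I went deeper. By either reading the grasp point should lie within 24 mm of the head centre, but by the stated frame only just (about 21.5 mm).
- **Off-centre touch:** The second closing was 1–2 mm off centre and one finger pressed the head with about 6 N before I re-centred.
- **Bolt angle not measured:** These moves cannot lean the tool, so I gripped with vertical fingers. The head's width in the top view before gripping suggested only a small starting angle, roughly 0.06 rad. I could not check directly that the bolt turned less than 10 degrees.

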